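Hang the binder punch and compressor bar in the lever-arch file

ROBOT

A 7-joint arm with a two-finger parallel gripper is mounted at the origin on a cart in front of the work surface, level with it; the furniture and walls round the work are solid. World frame = base frame: x ahead of the robot, y to its left, z up, the work surface at z = 0. Lengths are in m, angles in rad, forces in N, time in s.
With the tool pointing down it reaches from about 0.425 to 0.95 m from the base axis. Payload 4.7 kg.
Tool frame: the origin (TCP) lies on the centre line of the jaws, within the pads' length; the fingertips stand 19 mm ahead of it and the grasp point (between the pads) is the TCP (robot.tips_ahead is the distance from the TCP to the fingertips, in m); z points along the fingers, y is the line along which they close (so a half turn about z gives the same grasp; the last joint's range is limited). The gripper opens to 87 mm and grips with 3 to 60 N. Pads are 19 mm wide; open, the fingers measure 117 mm over their backs; the gripper's body (75 mm by 190 mm) begins 51 mm behind the grasp point.
Start: joints at [-1.37, 0.469, -0.049, 1.532, 0.024, 1.141, -0.082], TCP at [0.154, 0.657, 0.242] pointing down, gripper open.
Joint ranges: [-2.59, 2.59], [-0.33, 1.99], [-1.39, 1.29], [0.1, 2.45], [-1.04, 4.18], [0.21, 1.99], [-2.66, 2.66]. Speed limits (rad/s): [2.57, 2.57, 3.14, 3.14, 3.14, 3.14, 3.14].

INTERFACE

Orientations are given as a 3x3 rotation matrix whose columns are the frame's x, y, z axes.
In Python, from rig import robot gives the robot as it stands. The module is installed in compiled form; this text tells all that it offers.
- The arm moves only by the tool step_arm, never from a script. Its argument "rows" is a list of rows, each an object of numbers: "x", "y", "z": the shift along the tool's x, y, z in units of 50 mm (1.0 is 50 mm); "spin": the turn about the tool's z in rad. A call has 1 to 12 rows; each row shifts and turns the commanded pose from where the row before left it, along the tool's axes as they then stand; what a row does not reach is not made up. A row lasts 1/8 s, in which the tool goes at most 62.5 mm and 10.7 degrees, less where a joint would pass 70% of its speed; a pose out of reach is approached as far as the arm can. A call is refused whole if a number of a shift passes 1 or a number of a turn 0.188, either way. A call with a gripper value outside its range is refused whole. "gripper" is the finger opening in mm, from 0 to 87, set as the call begins (left out, the last holds). The fingers move at their own pace and stop on an object; the grip force is fixed at half the most. Time passes only in rows, so rows that do not move let the fingers close. It gives the time, the measured TCP pose, the force, the opening and the grip force at its end, in the units of the state.
- robot.observe(): the state, without advancing time (a new reading comes with each control period).
- robot.grab_frame(name): name is "scene" or "side" or "wrist"; returns the picture (384x512x3 uint8, red, green, blue); there is no depth.
- robot.camera_params(name): a dict with "mtx" (3x3 intrinsics, pixels), "world_to_cam" (4x4, takes a point from world to camera coordinates); the wrist camera has in their place "hand_eye" (4x4, takes a point from camera to tool coordinates, whose origin is the TCP and whose axes are the flange's). Camera axes: x right, y up, looking along -z (the intrinsics and any distortion apply to the point x, -y, -z); pixel columns grow to the right and rows downward; lengths in m; the calibration is good to about 2 mm. The wrist camera is an equidistant fisheye: a pixel r from the principal point sees the ray r / f radians off the axis. A picture is of the moment at which its call begins: read the wrist's pose just before it. camera_params takes no time and is no camera call.
- robot.job_done(): hands the job in; it is judged then, once.
The state is a dict: "t": time; "joint_positions": joint angles; "qd": joint speeds; "tau": joint torques, N m; "position": TCP position; "orientation": TCP orientation; "force": force on the tool from outside, world axes, zero at the start; "torque": the same for the moment, N m; "width": finger opening in m; "grip_force": force on a finger pad.
Only numpy, scipy, OpenCV 4.12 (cv2) and the standard library are available. Lean on these libraries where they do the work, as an engineer would, in place of code of your own. Each camera call takes 0.05 s, during which the arm holds its last target. There are 200 camera calls.

TASK

Lift the lever of the open lever-arch file so its arches spring clear of the two posts, then hang the slim two-hole binder punch on the posts with its broad side over the paper, and put the compressor bar onto the posts on top of it, both lying flat and all the way down. Then swing the lever fully shut again so the arches close over the posts, leaving the other things on the desk where they are.

Things in the scene. Friction and masses are not known exactly. Their poses are not given: they have to be found in the camera images.
- file: A5 lever-arch file lying open like a book, fixed on the desk: dark boards with grey lining, 230 (x) by 488 (y) by 3 mm. Origin on the desk midway between its two posts; x along the spine, away from the robot, y to the spine and opened front cover (left). Rear board y -142 to 66, spine to 138, front cover to 346 mm. Its fixed block of sheets: x +-105, y -136 to 12, top at z 19 mm.
- seat (a point): Top of the sheets midway between the posts, file x 0, y 0, z 19 mm; axes as the file's. The punch's origin belongs here, the bar's 11 mm above it.
- post_near (a point): Tip of one of two upright round steel posts, 6 mm thick with tapered tip, at file x = -40, y = 0, z = 51 mm (32 mm above the sheets).
- post_far (a point): Tip of the other post, at file x = +40 mm, else the same.
- arches: Two wire arches on one shaft, which is the origin: file y = 38, z = 9 mm, along x; wires at x = +-40. Coupled to the lever, turning by the same angle. Shut, they bow over to the post tips, top at file z = 69 mm, and bar the posts. Open, they lean back over the spine, y 34 to 92, z up to 60 mm, leaving the posts free.
- lever_hinge (a point): On the lever's hinge pin, at file x = -60, y = 50, z = 16 mm; the pin runs along the file's y.
- lever_pad (a point): Middle of the black finger pad (24 long, 14 wide along the file's y, 8 mm thick) at the lever's end, 50 mm from the hinge. Shut, the lever lies flat and points to the file's -x, pad at z = 16 mm, 9 mm free beneath it. The pad can be pinched from above across its 14 mm and turns in the pinch.
- lever (a joint): Lever angle: 0 shut and flat, 1.3 rad open (raised; pad at file x = -73, z = 64 mm). An over-centre spring drives it to the nearer end: about 6 N at the pad at either end, none at 0.65 rad, beyond which it snaps over by itself. Starts shut.
- punch: Slim flat two-hole binder punch, steel with a grey press plate, 160 (x) by 54 (y) by 15 mm high, 220 g. Origin: underside, midway between its two 10 mm through holes at x = +-40, y = 0. Body y -42 to 12, 11 mm thick with upright edges; the press plate (y -39 to -18, top at 15) lies on its broad side. Starts flat on the front cover, top up. Grip from above across its 54 mm (middle y = -15).
- punch_broad (a point): Middle of the punch's broad edge, at y = -42 mm in the punch; belongs over the paper (file -y).
- bar: Black plastic compressor bar, 140 (x) by 26 (y) by 6 mm, 50 g, with a ridge in the middle (52 long, 14 wide, top at 18 mm) to hold it by. Origin: underside, centre. Two 10 mm through holes at x = +-40, y = 0; either way round fits. Starts flat on the front cover, ridge up.
- memo_block: yellow note block 70 x 70 x 11 mm lying on the filed sheets; origin under its centre; leave alone
- highlighter_b: pink highlighter 112 long, 18 wide, 12 mm high, lying on the filed sheets, long along its y; origin under its centre; leave alone
- binder_clip_0: black binder clip 47 x 32 x 18 mm on the spine of the file; origin under its centre; leave alone
- calculator: desk calculator 112 x 68 x 12 mm left of the file; leave alone
- tape_roll: roll of brown tape 92 mm across, 48 mm high, left of the file; leave alone
- coffee_tin: drink tin 53 mm across, 104 mm high, behind on the left; leave alone
- staple_box: small carton 32 x 68 x 28 mm, front right; leave alone

How it is judged:
On the way, in this order (a step that is already met when the one before it is completed fails the run):
1. the lever is lifted open (past 1.15 rad) and the arches stand clear of the posts (value of joint lever above 1.15 rad), for 0.1 s.
2. the punch hangs on both posts, flat on the paper, broad side over the paper (x of punch in the frame of seat between -0.005 and 0.005 m and y of punch in the frame of seat between -0.005 and 0.005 m and z of punch in the frame of seat between -0.0025 and 0.0025 m and angle between the x axis of punch and the x axis of seat, either way round below 0.08 rad and angle between the z axis of punch and the z axis of seat, either way round below 0.06 rad and y of punch_broad in the frame of seat below -0.03 m), for 0.2 s.
3. the compressor bar is on both posts, flat on the punch (x of bar in the frame of seat between -0.005 and 0.005 m and y of bar in the frame of seat between -0.005 and 0.005 m and z of bar in the frame of seat between 0.0085 and 0.0135 m and angle between the x axis of bar and the x axis of seat, either way round below 0.08 rad and angle between the z axis of bar and the z axis of seat, either way round below 0.06 rad), for 0.2 s.
At the end, for the whole second after the job is handed in: Lever shut (below 0.08 rad); punch on both posts, flat on the paper, broad side over the paper; compressor bar on both posts, flat on the punch (each within 5 mm sideways and 2.5 mm in height of its place, turned under 0.08, tilted under 0.06 rad); both released and at rest (all of step 2 and all of step 3 and value of joint lever below 0.08 rad and linear speed of each of punch, bar below 0.01 m/s and angular speed of each of punch, bar below 0.1 rad/s); the robot touches nothing.
It fails at once if one of the other things was shifted by more than 30 mm (distance of any of memo_block, highlighter_b, binder_clip_0, calculator, tape_roll, coffee_tin, staple_box from where it was at the start of the episode above 0.03 m).
It also fails if it takes over 72 s, if anything falls off the work surface, if the arm or the gripper's body presses on something with over 40 N, if the wrist force passes 120 N, or if a joint passes its speed limit or range.

## Working session

There is one attempt and no reset: what is moved stays moved. The work goes in short steps, Python scripts to look and compute and a tool call to move; the robot and the scene stay as the last step left them, time stands still between calls to the robot, and variables do not carry over. Pictures are saved under pics/ and viewed, at most 14 in all, crops included, and the job is handed in when it is done.

Besides the shell and the picture viewer there is one more tool, called by a JSON object that holds its "method" and its "body". step_arm: Moves the arm, as the interface text tells. Its arguments: {"type":"object","properties":{"rows":{"type":"array"},"gripper":{"type":"number"}},"required":["rows"]}

```bash
mkdir -p pics; python3 - <<'E'
from rig import robot
import cv2,numpy as np
s=robot.observe();print(s['t'],s['position'],np.round(s['orientation'],3),s['width'],robot.tips_ahead)
for n in ['scene','side','wrist']:
    im=robot.grab_frame(n);cv2.imwrite(f'pics/{n}0.png',im[:,:,::-1]);p=robot.camera_params(n)
    print(n,{k:np.round(v,3).tolist() for k,v in p.items() if not isinstance(v,str)})
a=[cv2.imread(f'pics/{n}0.png') for n in ['scene','side']]
E
```

```text
0.0 [0.1536134  0.65669776 0.24047056] [[-0.974  0.228 -0.   ]
 [ 0.228  0.974 -0.002]
 [-0.    -0.002 -1.   ]] 0.08731714194762916 0.019
scene {'mtx': [[427.777, 0.0, 255.064], [0.0, 427.777, 187.878], [0.0, 0.0, 1.0]], 'world_to_cam': [[0.548, -0.836, -0.01, -0.305], [0.348, 0.217, 0.912, -0.265], [-0.761, -0.503, 0.41, -1.175], [0.0, 0.0, 0.0, 1.0]]}
side {'mtx': [[399.179, 0.0, 255.728], [0.0, 399.179, 192.223], [0.0, 0.0, 1.0]], 'world_to_cam': [[0.987, -0.163, 0.013, -0.548], [0.088, 0.596, 0.798, -0.11], [-0.138, -0.786, 0.602, -1.185], [0.0, 0.0, 0.0, 1.0]]}
wrist {'mtx': [[297.319, 0.0, 257.166], [0.0, 297.319, 190.16], [0.0, 0.0, 1.0]], 'hand_eye': [[-0.001, 0.954, 0.299, 0.082], [1.0, 0.001, -0.0, 0.0], [-0.001, 0.299, -0.954, -0.143], [0.0, 0.0, 0.0, 1.0]]}
```

View pics/scene0.png

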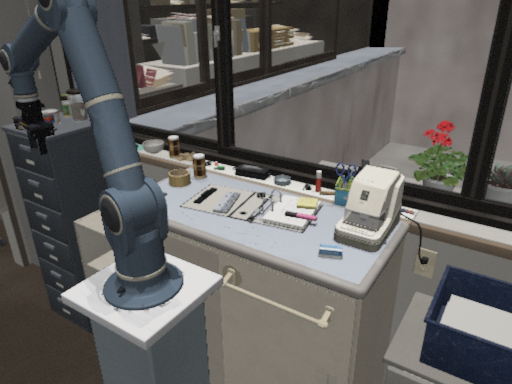

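View pics/side0.png

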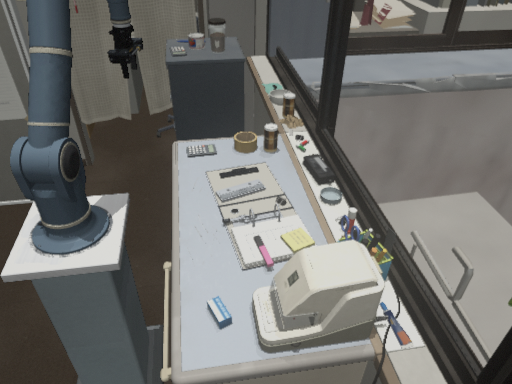

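View pics/wrist0.png

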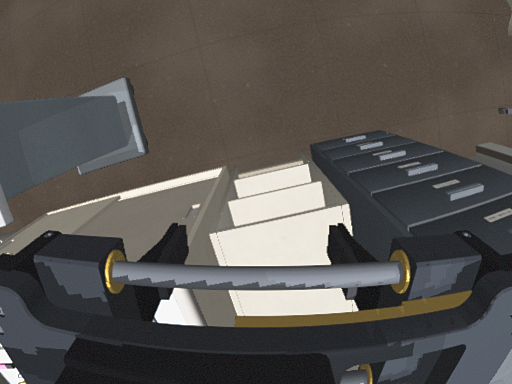

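The side view shows the file open at about (205–310, 165–265), posts and lever mechanism around (250, 212), punch at (242,190), bar at (238,172), highlighter at (263,250), and memo at (297,240). I'll turn these into rough positions.

```bash
cat > h.py <<'E'
from rig import robot
import cv2,numpy as np
def ray(n,uv,pose=None):
    p=robot.camera_params(n);K=np.array(p['mtx']);u,v=uv
    if n!='wrist':
        W=np.array(p['world_to_cam']);R=W[:3,:3];o=-R.T@W[:3,3]
        d=np.array([(u-K[0,2])/K[0,0],-(v-K[1,2])/K[1,1],-1]);d=R.T@d
    else:
        dx,dy=u-K[0,2],v-K[1,2];r=np.hypot(dx,dy);th=r/K[0,0]
        k=np.sin(th)/max(r,1e-9);d=np.array([dx*k,-dy*k,-np.cos(th)])
        H=np.array(p['hand_eye']);P,R=pose;d=R@H[:3,:3]@d;o=R@H[:3,3]+P
    return o,d/np.linalg.norm(d)
def plane(n,uv,z,pose=None):
    o,d=ray(n,uv,pose);return o+d*(z-o[2])/d[2]
def proj(X,pose):   # world->wrist pixel
    p=robot.camera_params('wrist');K=np.array(p['mtx']);H=np.array(p['hand_eye']);P,R=pose
    c=H[:3,:3].T@(R.T@(np.asarray(X)-P)-H[:3,3]);a=np.array([c[0],-c[1],-c[2]])
    th=np.arctan2(np.hypot(a[0],a[1]),a[2]);q=a[:2]/max(np.hypot(a[0],a[1]),1e-9)
    return K[:2,2]+K[0,0]*th*q
def pose():
    s=robot.observe();return np.array(s['position']),np.array(s['orientation'])
E
python3 - <<'E'
from h import *
for nm,uv in dict(coverL=(206,180),coverT=(270,164),spineR=(287,207),rearR=(313,258),rearL=(238,267),posts=(252,212),punch=(242,190),bar=(238,172),tape=(245,143),tin=(271,138),stap=(220,312)).items(): print(nm,plane('side',uv,0.0).round(3))
E
```

```text
coverL [0.412 0.196 0.   ]
coverT [0.653 0.264 0.   ]
spineR [ 0.659  0.008 -0.   ]
rearR [ 0.68  -0.221 -0.   ]
rearL [ 0.47  -0.223  0.   ]
posts [ 0.544 -0.     0.   ]
punch [0.528 0.119 0.   ]
bar [0.529 0.229 0.   ]
tape [0.583 0.431 0.   ]
tin [0.694 0.456 0.   ]
stap [ 0.409 -0.359  0.   ]
```

{"method": "step_arm", "body": {"rows": [{"x": -0.78, "y": -0.8, "z": -0.3}, {"x": -0.78, "y": -0.8, "z": -0.3}, {"x": -0.78, "y": -0.8, "z": -0.3}, {"x": -0.78, "y": -0.8, "z": -0.3}, {"x": -0.78, "y": -0.8, "z": -0.3}, {"x": -0.78, "y": -0.8, "z": -0.3}, {"x": -0.78, "y": -0.8, "z": -0.3}, {"x": -0.78, "y": -0.8}, {"x": -0.78, "y": -0.8}, {"x": -0.78, "y": -0.8}, {"x": -0.78, "y": -0.8}, {"x": -0.78, "y": -0.8}]}}

```text
schema error: expected keys x, y, z, spin
```

{"method": "step_arm", "body": {"rows": [{}, {}]}}

```text
schema error: expected keys x, y, z, spin
```

```bash
python3 - <<'E'
from h import *
P,R=pose();np.savez('w1.npz',P=P,R=R)
im=robot.grab_frame('wrist');cv2.imwrite('pics/w1.png',im[:,:,::-1]);print(P,R[:,0])
cv2.imwrite('pics/w1b.png',cv2.resize(im[:,:,::-1],(768,576),interpolation=cv2.INTER_CUBIC))
E
```

```text
[0.15362207 0.65685558 0.24072497] [-9.73712024e-01  2.27782561e-01 -2.27485127e-06]
```

View pics/w1b.png

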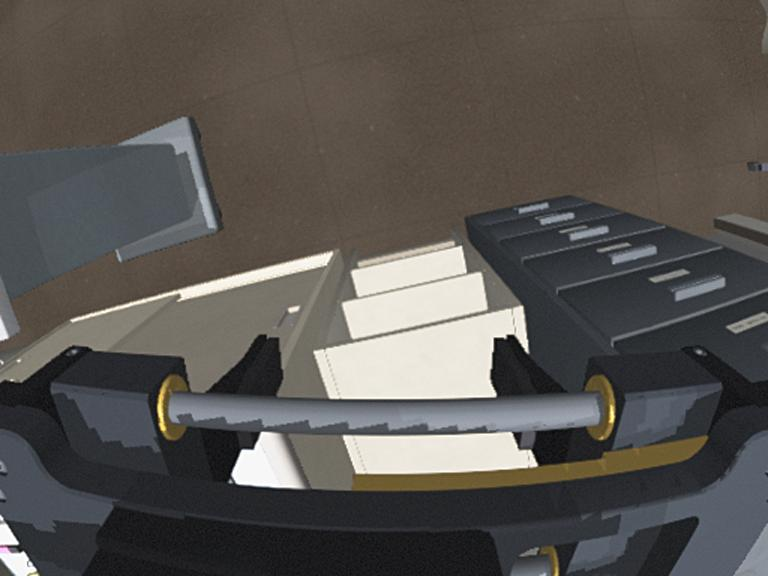

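{"method": "step_arm", "body": {"rows": [{"x": -0.84, "y": -0.63, "z": -0.4, "spin": 0}, {"x": -0.84, "y": -0.63, "z": -0.4, "spin": 0}, {"x": -0.84, "y": -0.63, "z": -0.4, "spin": 0}, {"x": -0.84, "y": -0.63, "z": -0.4, "spin": 0}, {"x": -0.84, "y": -0.63, "z": -0.4, "spin": 0}, {"x": -0.84, "y": -0.63, "z": -0.4, "spin": 0}, {"x": -0.84, "y": -0.63, "z": -0.4, "spin": 0}, {"x": -0.84, "y": -0.63, "z": 0, "spin": 0}, {"x": -0.84, "y": -0.63, "z": 0, "spin": 0}, {"x": -0.84, "y": -0.63, "z": 0, "spin": 0}, {"x": -0.84, "y": -0.63, "z": 0, "spin": 0}, {"x": -0.84, "y": -0.63, "z": 0, "spin": 0}]}}

```text
t: 1.7
position: [0.5591, 0.1731, 0.3815]
orientation: [[-0.974, 0.227, -0.0], [0.227, 0.974, 0.0], [0.0, 0.0, -1.0]]
force: [0.1, -0.1, 0.1]
width: 0.087
grip_force: 0.0
```

{"method": "step_arm", "body": {"rows": [{"x": -0.84, "y": -0.63, "z": 0, "spin": 0}, {"x": -0.84, "y": -0.63, "z": 0, "spin": 0}, {"x": -0.84, "y": -0.63, "z": 0, "spin": 0}, {"x": 0, "y": 0, "z": 0, "spin": 0}, {"x": 0, "y": 0, "z": 0, "spin": 0}]}}

```text
t: 2.33
position: [0.6593, 0.0544, 0.381]
orientation: [[-0.974, 0.227, -0.001], [0.227, 0.974, 0.001], [0.001, 0.001, -1.0]]
force: [-0.7, 0.3, -0.0]
width: 0.0869
grip_force: 0.0
```

```bash
python3 - <<'E'
from h import *
P,R=pose();np.savez('w1.npz',P=P,R=R)
im=robot.grab_frame('wrist');cv2.imwrite('pics/w1.png',im[:,:,::-1]);print(P,R[:,0])
cv2.imwrite('pics/w1b.png',cv2.resize(im[:,:,::-1],(768,576),interpolation=cv2.INTER_CUBIC))
E
```

```text
[0.65925991 0.05439113 0.38101244] [-0.97380074  0.22739945  0.00126727]
```

View pics/w1b.png

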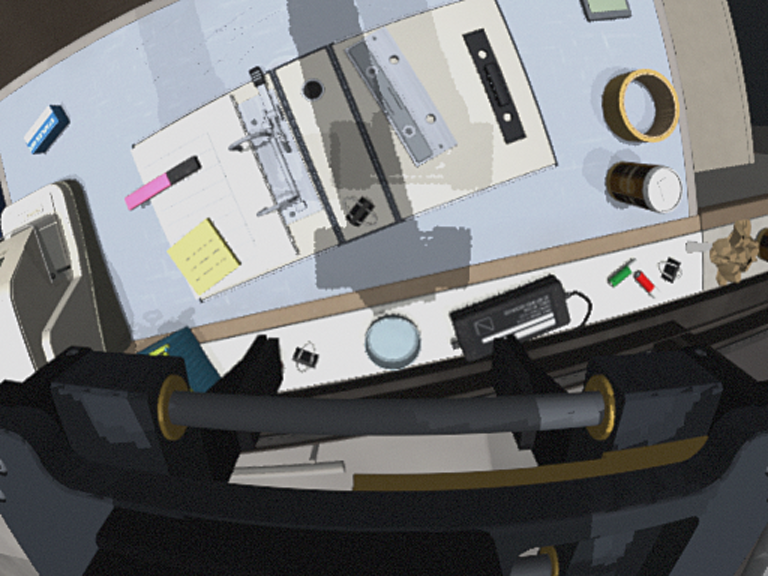

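The view shows the whole file: lever pad at (257,77), arches at (245,135)/(280,205), punch with holes at (395,60) and (431,118), and its broad plate facing the paper. The bar has holes at (481,55) and (508,120), and the clip is at (360,210) on the spine.

```bash
python3 - <<'E'
from h import *
d=np.load('w1.npz');po=(d['P'],d['R'])
f=lambda u,v,z:plane('wrist',(u/1.5,v/1.5),z,po).round(4)
for nm,a in dict(rearN=(132,146,.003),rearF=(201,300,.003),covF=(555,165,.003),covN=(498,0,.003),h66N=(272,72,.003),h66F=(342,243,.003),h138N=(332,43,.003),h138F=(398,222,.003),pad=(257,77,.02),ph1=(395,60,.014),ph2=(431,118,.014),pc1=(384,28,.008),pc2=(457,150,.014),pc3=(419,165,.014),pc4=(347,45,.014),bh1=(481,55,.009),bh2=(508,120,.009),memo=(204,256,.03),hl=(162,183,.03),clip=(360,210,.02),tin=(660,190,.1)).items(): print(nm,f(*a)[:2])
im=cv2.imread('pics/w1.png')
c=im[0:120,70:190];cv2.imwrite('pics/c1.png',np.hstack([cv2.resize(im[20:170,80:210],(400,461),interpolation=cv2.INTER_CUBIC),cv2.resize(im[0:150,225:355],(400,461),interpolation=cv2.INTER_CUBIC)]))
E
```

```text
rearN [ 0.4811 -0.2378]
rearF [ 0.7021 -0.2043]
covF [0.6361 0.2709]
covN [0.4246 0.246 ]
h66N [ 0.4539 -0.0332]
h66F [ 0.6743 -0.0023]
h138N [0.4396 0.0429]
h138F [0.665  0.0684]
pad [ 0.4583 -0.048 ]
ph1 [0.4798 0.1076]
ph2 [0.5544 0.1317]
pc1 [0.4376 0.1048]
pc2 [0.5963 0.1527]
pc3 [0.6041 0.1065]
pc4 [0.4494 0.0594]
bh1 [0.4915 0.2064]
bh2 [0.5729 0.2207]
memo [ 0.6436 -0.1662]
hl [ 0.5434 -0.1932]
clip [0.6387 0.0297]
tin [0.671  0.3568]
```

View pics/c1.png

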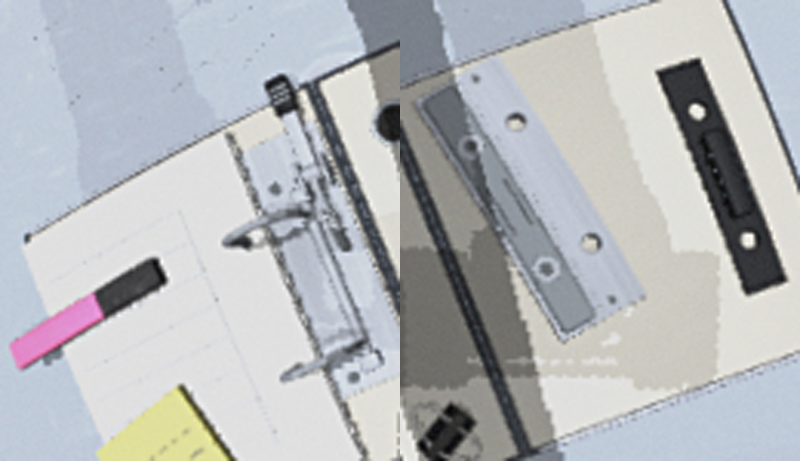

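```bash
cat >> h.py <<'E'
def fit(A,B):
    A=np.array(A);B=np.array(B);a=A.mean(0);b=B.mean(0);U=(A-a);V=(B-b)
    th=np.arctan2((U[:,0]*V[:,1]-U[:,1]*V[:,0]).sum(),(U*V).sum());R=np.array([[np.cos(th),-np.sin(th)],[np.sin(th),np.cos(th)]])
    return th,b-R@a,R,(B-(A@R.T+b-R@a))
E
python3 - <<'E'
from h import *
d=np.load('w1.npz');po=(d['P'],d['R'])
f=lambda u,v,z:plane('wrist',(u/1.5,v/1.5),z,po)[:2]
L=lambda u,v,z:plane('wrist',(80+u/3.077,20+v/3.077),z,po)[:2]
Rr=lambda u,v,z:plane('wrist',(225+u/3.077,0+v/3.077),z,po)[:2]
F=[(-.115,-.142),(.115,-.142),(.115,.346),(-.115,.346),(-.115,.066),(.115,.066),(-.115,.138),(.115,.138)]
I=[(132,146),(201,300),(555,165),(498,0),(272,72),(342,243),(332,43),(398,222)]
th,t,R,res=fit(F,[f(u,v,.003) for u,v in I]);print('file',th,t,(res*1e3).round(1).tolist())
np.savez('file.npz',th=th,t=t,R=R)
tf=lambda x:(R.T@(np.array(x)-t)).round(4)
print('pad',L(278,93,.02),tf(L(278,93,.02)))
for nm,ph in dict(punch=[(516,122,.014),(591,242,.014)],bar=[(697,111,.009),(748,240,.009)]).items():
    q=[Rr(u-400,v,z) for u,v,z in ph];dd=q[1]-q[0];print(nm,(q[0]+q[1])/2,np.hypot(*dd),np.arctan2(dd[1],dd[0]),tf((q[0]+q[1])/2))
for nm,a in dict(memo=(204,256,.03),hl1=(128,203,.03),hl2=(198,160,.03),clip=(360,210,.02)).items(): print(nm,tf(f(*a)))
for x in [(-.04,0,.051),(.04,0,.051),(-.06,.05,.016),(-.11,.05,.02)]: print(x,proj([*(R@x[:2]+t),x[2]],po)*1.5)
E
```

```text
file 0.12842240855013998 [ 0.57263202 -0.08232744] [[4.3, 0.1], [-2.8, 4.1], [-6.3, -4.7], [10.3, -0.1], [3.8, -1.6], [-3.9, -0.2], [-1.4, 3.1], [-4.1, -0.8]]
pad [ 0.45577878 -0.04926034] [-0.1117  0.0478]
punch [0.51660562 0.11897492] 0.07919383269446215 0.3157627753878316 [-0.0298  0.2068]
bar [0.52999807 0.21430113] 0.07951662409226322 0.15456724683598017 [-0.0043  0.2996]
memo [ 0.0596 -0.0923]
hl1 [-0.042 -0.163]
hl2 [-0.0477 -0.0507]
clip [0.0799 0.1026]
(-0.04, 0, 0.051) [231.48563537 147.92441423]
(0.04, 0, 0.051) [258.60463221 214.5174052 ]
(-0.06, 0.05, 0.016) [273.57998031 114.66623327]
(-0.11, 0.05, 0.02) [257.75669298  75.77454915]
```

{"method": "step_arm", "body": {"rows": [{"x": 0, "y": 0, "z": 0.8, "spin": -0.18}, {"x": 0, "y": 0, "z": 0.8, "spin": -0.18}, {"x": 0.854, "y": -0.302, "z": 0.8, "spin": 0}, {"x": 0.854, "y": -0.302, "z": 0.8, "spin": 0}, {"x": 0.854, "y": -0.302, "z": 0.8, "spin": 0}, {"x": 0.854, "y": -0.302, "z": 0.8, "spin": 0}, {"x": 0.854, "y": -0.302, "z": 0.8, "spin": 0}, {"x": 0, "y": 0, "z": 0, "spin": 0}, {"x": 0, "y": 0, "z": 0, "spin": 0}], "gripper": 34}}

```text
t: 3.5
position: [0.4588, -0.0475, 0.1023]
orientation: [[-0.991, -0.132, 0.002], [-0.132, 0.991, 0.001], [-0.003, 0.0, -1.0]]
force: [-0.3, -0.2, -0.2]
width: 0.0339
grip_force: 0.0
```

```bash
python3 - <<'E'
from h import *
d=np.load('w1.npz');po=(d['P'],d['R']);fl=np.load('file.npz');R=fl['R'];t=fl['t']
for u,v in [(207,220),(168,247),(203,297),(241,265)]: print('memo',(R.T@(plane('wrist',(u/1.5,v/1.5),.03,po)[:2]-t)).round(3))
P,Q=pose();np.savez('w2.npz',P=P,R=Q);im=robot.grab_frame('wrist')[:,:,::-1];cv2.imwrite('pics/w2.png',im);print(P,Q[:,0])
for x in [(-.04,0,.051),(.04,0,.051),(-.06,.05,.016),(-.11,.05,.02)]: print(x,proj([*(R@x[:2]+t),x[2]],(P,Q))*1.5)
cv2.imwrite('pics/w2b.png',cv2.resize(im,(768,576),interpolation=cv2.INTER_CUBIC))
E
```

```text
memo [ 0.022 -0.069]
memo [ 0.031 -0.134]
memo [ 0.106 -0.118]
memo [ 0.087 -0.052]
[ 0.45883982 -0.0475427   0.10234681] [-0.99123669 -0.13207394 -0.00251146]
(-0.04, 0, 0.051) [295.61300575 441.30299725]
(0.04, 0, 0.051) [309.12660997 535.16934041]
(-0.06, 0.05, 0.016) [387.03073192 380.35693514]
(-0.11, 0.05, 0.02) [387.46334307 302.73541149]
```

View pics/w2b.png

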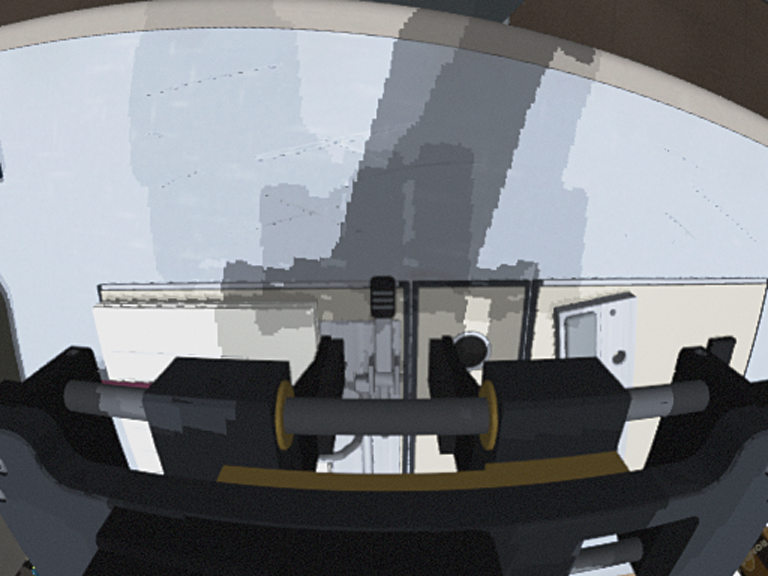

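{"method": "step_arm", "body": {"rows": [{"x": 0.07, "y": -0.03, "z": 0.5, "spin": 0}, {"x": 0, "y": 0, "z": 0.5, "spin": 0}, {"x": 0, "y": 0, "z": 0.4, "spin": 0}, {"x": 0, "y": 0, "z": 0.14, "spin": 0}, {"x": 0, "y": 0, "z": 0, "spin": 0}]}}

```text
t: 4.18
position: [0.4555, -0.0503, 0.0249]
orientation: [[-0.991, -0.131, 0.001], [-0.131, 0.991, 0.0], [-0.001, 0.0, -1.0]]
force: [-0.1, 0.0, 0.5]
width: 0.0345
grip_force: 0.0
```

{"method": "step_arm", "body": {"rows": [{"x": 0, "y": 0, "z": 0, "spin": 0}, {"x": 0, "y": 0, "z": 0, "spin": 0}, {"x": 0, "y": 0, "z": 0, "spin": 0}, {"x": 0, "y": 0, "z": 0, "spin": 0}], "gripper": 5}}

```text
t: 4.68
position: [0.4546, -0.0501, 0.0249]
orientation: [[-0.991, -0.131, 0.001], [-0.131, 0.991, 0.001], [-0.001, 0.001, -1.0]]
force: [-0.4, 2.4, 3.7]
width: 0.0137
grip_force: 29.9
```

{"method": "step_arm", "body": {"rows": [{"x": -0.02, "y": 0, "z": -0.198, "spin": 0}, {"x": -0.058, "y": 0, "z": -0.192, "spin": 0}, {"x": -0.096, "y": 0, "z": -0.174, "spin": 0}, {"x": -0.13, "y": 0, "z": -0.154, "spin": 0}, {"x": -0.156, "y": 0, "z": -0.124, "spin": 0}, {"x": -0.178, "y": 0, "z": -0.09, "spin": 0}, {"x": -0.094, "y": 0, "z": -0.032, "spin": 0}, {"x": 0, "y": 0, "z": 0, "spin": 0}]}}

```text
t: 5.68
position: [0.491, -0.0452, 0.0751]
orientation: [[-0.992, -0.129, -0.0], [-0.129, 0.992, 0.002], [-0.0, 0.002, -1.0]]
force: [-5.5, 4.8, 13.1]
width: 0.0132
grip_force: 30.0
```

{"method": "step_arm", "body": {"rows": [{"x": 0, "y": 0, "z": 0, "spin": 0}, {"x": 0, "y": 0, "z": 0, "spin": 0}, {"x": 0, "y": 0, "z": -0.4, "spin": 0}, {"x": 0, "y": 0, "z": -1, "spin": 0}, {"x": -0.6, "y": 0, "z": -1, "spin": 0}, {"x": -0.8, "y": 0.5, "z": -0.5, "spin": 0}, {"x": -0.8, "y": 0.7, "z": 0, "spin": 0}, {"x": -0.8, "y": 0.7, "z": 0, "spin": 0}, {"x": 0, "y": 0, "z": 0, "spin": 0}, {"x": 0, "y": 0, "z": 0, "spin": 0}], "gripper": 34}}

```text
t: 6.92
position: [0.6269, 0.0661, 0.2175]
orientation: [[-0.992, -0.128, -0.0], [-0.128, 0.992, -0.002], [0.001, -0.001, -1.0]]
force: [-0.5, -0.8, -0.3]
width: 0.0336
grip_force: 0.0
```

```bash
python3 - <<'E'
from h import *
fl=np.load('file.npz');R=fl['R'];t=fl['t']-R@np.array([.0017,.0022])
P,Q=pose();np.savez('w3.npz',P=P,R=Q);im=robot.grab_frame('wrist')[:,:,::-1];cv2.imwrite('pics/w3.png',im);print(P,Q[:,0])
for x in [(-.04,0,.051),(.04,0,.051),(-.073,.05,.064)]: print(x,proj([*(R@x[:2]+t),x[2]],(P,Q)))
# view: crop around posts and punch/bar
cv2.imwrite('pics/w3b.png',cv2.resize(im[:260,60:406],(798,600),interpolation=cv2.INTER_CUBIC))
E
```

```text
[0.62688274 0.06608405 0.21752105] [-9.91712816e-01 -1.28472656e-01  6.84247902e-04]
(-0.04, 0, 0.051) [126.2896388   76.76285007]
(0.04, 0, 0.051) [129.9740196  148.20656879]
(-0.073, 0.05, 0.064) [165.44735467  40.21440609]
```

View pics/w3b.png

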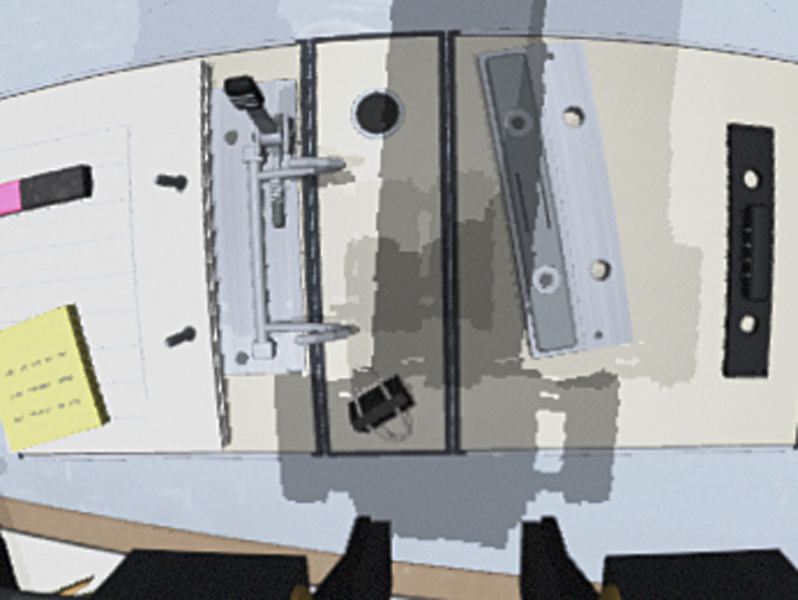

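The lever is up and the arches lean back over the spine. The posts stand free, with tips at crop (158,180) and (168,344), and the punch and bar holes are clear to see. Next I'll measure these with masks.

```bash
cat > m.py <<'E'
from h import *
im=cv2.imread('pics/w3.png');d=np.load('w3.npz');po=(d['P'],d['R'])
fl=np.load('file.npz');R=fl['R'];t=fl['t']
g=cv2.cvtColor(im,cv2.COLOR_BGR2GRAY)
def blob(cu,cv_,r,dark):
    x=int(60+cu/2.306);y=int(cv_/2.306);w=g[y-r:y+r+1,x-r:x+r+1]
    th,m=cv2.threshold(w,0,255,cv2.THRESH_OTSU+(cv2.THRESH_BINARY_INV if dark else 0))
    n,l,s,c=cv2.connectedComponentsWithStats(m);k=l[r,r] or 1+np.argmax(s[1:,4])
    p=np.argwhere(l==k)[:,::-1]+[x-r,y-r];return p
tips=[];bases=[]
for a in [(172,181),(181,337)]:
    p=blob(*a,9,True);c=p.mean(0);u=np.linalg.svd(p-c,full_matrices=False)[2][0];u*=-np.sign(u[0])
    s=(p-c)@u;tip=c+u*(s.max()+.5-1.5);base=c+u*(s.min()-.5+2)
    T=plane('wrist',tip,.051,po);B=plane('wrist',base,.019,po);print('post',len(p),tip,T,B,(R.T@(T[:2]-t)).round(4),(R.T@(B[:2]-t)).round(4));tips.append(T[:2]);bases.append(B[:2])
for nm,z,hs,dk in [('punch',.014,[(573,117),(600,269)],0),('bar',.009,[(752,179),(748,324)],0)]:
    q=[]
    for h in hs:
        p=blob(*h,6,dk);c=p.mean(0);q.append(plane('wrist',c,z,po)[:2]);print(len(p),c)
    dd=q[1]-q[0];print(nm,(q[0]+q[1])/2,np.hypot(*dd),np.arctan2(dd[1],dd[0]))
E
python3 m.py
```

```text
post 66 [128.79101956  77.54651958] [ 0.53236004 -0.08666319  0.051     ] [ 0.53234774 -0.08801731  0.019     ] [-0.0405  0.0009] [-0.0407 -0.0005]
post 63 [133.38785662 147.71346849] [ 0.60995576 -0.07535066  0.051     ] [ 0.61061053 -0.07650416  0.019     ] [0.0379 0.0021] [0.0384 0.0009]
136 [307.60294118  50.32352941]
141 [319.62411348 115.83687943]
punch [0.51584186 0.11761054] 0.07863264666851806 0.3223835491934935
30 [384.96666667  77.26666667]
30 [383.63333333 139.83333333]
bar [0.52912826 0.2128236 ] 0.07902660827372358 0.15654475701563353
```

```bash
python3 - <<'E'
from h import *
d=np.load('w3.npz');po=(d['P'],d['R'])
f=lambda u,v,z:plane('wrist',(60+u/2.306,v/2.306),z,po)[:2]
for a,b,z in [((582,42),(632,343),.014),((477,55),(533,357),.010),((477,55),(582,42),.013),((533,357),(632,343),.014),((573,117),(600,269),.009)]:
    p,q=f(*a,z),f(*b,z);v=q-p;print(p,q,(p+q)/2,np.hypot(*v),np.arctan2(v[1],v[0]))
E
```

```text
[0.43797909 0.10592804] [0.58931804 0.15425794] [0.51364857 0.13009299] 0.15886868222525677 0.309112030664206
[0.45292189 0.05471372] [0.60483699 0.10411914] [0.52887944 0.07941643] 0.15974695849777526 0.3144284077509631
[0.45371339 0.05472196] [0.43766908 0.1060731 ] [0.44569123 0.08039753] 0.053799251689906825 1.8736294469723567
[0.60415822 0.10356616] [0.58931804 0.15425794] [0.59673813 0.12891205] 0.052819378969929845 1.8555914088449068
[0.47790145 0.10696074] [0.55410079 0.13197801] [0.51600112 0.11946938] 0.08020101561288906 0.3172258336215935
```

{"method": "step_arm", "body": {"rows": [{"x": 0, "y": 0, "z": 0.3, "spin": -0.184}, {"x": 0.65, "y": 0.46, "z": 0.5, "spin": 0}, {"x": 0.65, "y": 0.46, "z": 0.5, "spin": 0}, {"x": 0.64, "y": 0.47, "z": 0.5, "spin": 0}, {"x": 0, "y": 0, "z": 0.9, "spin": 0}, {"x": 0, "y": 0, "z": 0.7, "spin": 0}, {"x": 0, "y": 0, "z": 0.3, "spin": 0}, {"x": 0, "y": 0, "z": 0.12, "spin": 0}, {"x": 0, "y": 0, "z": 0, "spin": 0}], "gripper": 80}}

```text
t: 8.1
position: [0.514, 0.1034, 0.0274]
orientation: [[-0.951, -0.308, 0.001], [-0.308, 0.951, 0.0], [-0.001, -0.0, -1.0]]
force: [-0.1, -0.4, -0.2]
width: 0.0799
grip_force: 0.0
```

{"method": "step_arm", "body": {"rows": [{"x": 0, "y": 0, "z": 0, "spin": 0}, {"x": 0, "y": 0, "z": 0, "spin": 0}, {"x": 0, "y": 0, "z": 0, "spin": 0}, {"x": 0, "y": 0, "z": 0, "spin": 0}], "gripper": 40}}

```text
t: 8.6
position: [0.5137, 0.1036, 0.0271]
orientation: [[-0.951, -0.309, 0.001], [-0.309, 0.951, -0.0], [-0.001, -0.0, -1.0]]
force: [-0.4, -1.8, 2.6]
width: 0.0533
grip_force: 30.0
```

{"method": "step_arm", "body": {"rows": [{"x": 0, "y": 0, "z": -0.3, "spin": 0}, {"x": 0, "y": 0, "z": -0.8, "spin": 0}, {"x": 0, "y": 0, "z": -0.86, "spin": 0.173}, {"x": -0.09, "y": -0.8, "z": 0, "spin": 0}, {"x": -0.1, "y": -0.83, "z": 0, "spin": 0}, {"x": -0.1, "y": -0.83, "z": 0, "spin": 0}, {"x": -0.1, "y": -0.83, "z": 0, "spin": 0}, {"x": -0.1, "y": -0.84, "z": 0, "spin": 0}, {"x": 0, "y": 0, "z": 0, "spin": 0}, {"x": 0, "y": 0, "z": 0, "spin": 0}, {"x": 0, "y": 0, "z": 0, "spin": 0}]}}

```text
t: 9.98
position: [0.5664, -0.0955, 0.1248]
orientation: [[-0.99, -0.143, -0.0], [-0.143, 0.99, 0.001], [0.0, 0.001, -1.0]]
force: [-0.3, 0.6, -2.8]
width: 0.0535
grip_force: 30.0
```

```bash
python3 - <<'E'
from h import *
P,Q=pose();np.savez('w4.npz',P=P,R=Q);im=robot.grab_frame('wrist')[:,:,::-1];cv2.imwrite('pics/w4.png',im)
s=robot.grab_frame('side')[:,:,::-1];cv2.imwrite('pics/s4.png',s)
a=cv2.resize(im[120:320,130:380],(480,384),interpolation=cv2.INTER_CUBIC);b=cv2.resize(s[180:260,215:280],(312,384),interpolation=cv2.INTER_CUBIC)
cv2.imwrite('pics/w4b.png',np.hstack([a,b]))
for X in [(-.04,0,.011),(-.04,0,0),(-.08,-.042,.011),(-.08,.012,.011)]:
    p=P+Q@np.array([-.0073-X[0],.015+X[1],.0241-X[2]]);print(X,p,proj(p,(P,Q)))
print(P,Q[:,0],robot.observe()['t'])
E
```

```text
(-0.04, 0, 0.011) [ 0.53186526 -0.08528968  0.11168139] [284.39698861 191.26248591]
(-0.04, 0, 0) [ 0.53186011 -0.08527771  0.1006814 ] [282.75339854 185.58889011]
(-0.08, -0.042, 0.011) [ 0.49829005 -0.13258349  0.11164564] [205.78091742 118.75832408]
(-0.08, 0.012, 0.011) [ 0.49055936 -0.07913976  0.11170742] [308.53679501 118.67585906]
[ 0.56638198 -0.09546804  0.12475416] [-9.89699295e-01 -1.43161489e-01  3.07561189e-04] 10.075
```

View pics/w4b.png

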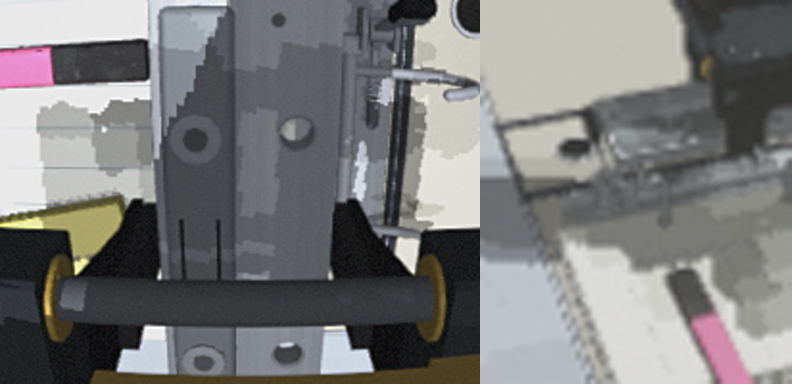

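```bash
python3 - <<'E'
from h import *
d=np.load('w4.npz');po=(d['P'],d['R']);im=cv2.imread('pics/w4.png');g=cv2.cvtColor(im,cv2.COLOR_BGR2GRAY)
S=np.array([.5713,-.0817]);x=np.array([.9906,.1366])
for k in (-.04,.04):
  for z in (.051,.04,.03,.019): print(k,z,proj([*(S+x*k),z],po).round(1))
for k in (.04,):
  for dx in(.006,.0073): print('far hole',dx,proj(po[0]+po[1]@np.array([-dx-k,.015,.0131]),po), 'near',proj(po[0]+po[1]@np.array([-dx+k,.015,.0131]),po))
print('cols 272..297, rows 178..201');print('\n'.join(' '.join('%3d'%v for v in r) for r in g[178:202,272:298]))
print('far');print('\n'.join(' '.join('%3d'%v for v in r) for r in g[294:312,270:292]))
E
```

```text
-0.04 0.051 [274.7 166.1]
-0.04 0.04 [273.9 163. ]
-0.04 0.03 [273.2 160.4]
-0.04 0.019 [272.5 157.8]
0.04 0.051 [272.2 259.6]
0.04 0.04 [271.6 253.2]
0.04 0.03 [271.1 247.7]
0.04 0.019 [270.6 242.2]
far hole 0.006 [279.89971063 304.20345286] near [284.45969236 189.01228986]
far hole 0.0073 [279.82328816 305.67471698] near [284.39698861 191.26248591]
cols 272..297, rows 178..201
121 117 111  96  93  96  97  95  96  98  98  95  97  97  96  98  95  95  97  96  92  95  94  97  96  96
119 119 110  96  95  98  96  96  96  97  97  95  95  94  95  95  95  93  98  98  96  93  94  96  94  94
119 117 110 100  98  98  99  96  94  89  89  86  80  85  86  85  87  93  96  97  98  96  94  94  97  95
119 119 109  95  96  97  96  87  86  89  91  95  91  93  92  88  82  82  88  94  94  97  98  94  95  95
119 114 106  98  95  94  87  84  98 116 122 125 111 108 110 108  98  88  81  79  90  93  97  95  98  92
119 113  95  93  94  89  96 113 130 132 133 127 112 110 113 111 109 105  94  83  78  90  96  98  94  94
121 110  96  91  87  90 115 145 153 144 144 132 112 108 110 109 109 109 107  91  78  83  96  9
[... 2665 characters left out ...]
 119  97  62  62  64  67  66  71  70  69  64  71  66  65  58  60  97 114 135 138 137
138 120 106  67  63  67  70  66  66  69  69  69  69  67  66  64  75 109 115 141 138 137
135 122 112  82  60  65  66  69  67  72  70  71  68  64  59  63  94 113 123 137 138 134
136 126 116 108  75  62  66  65  70  67  68  69  66  63  67  86 107 117 134 138 137 136
137 136 124 114 107  80  72  68  65  69  68  69  71  82  90 107 113 124 139 139 139 135
137 138 136 125 119 111  99  87  88  93  92  94 102 111 105 118 124 137 135 138 136 133
136 136 136 135 127 122 110 108 109 117 118 116 118 122 120 132 132 136 138 138 136 135
138 136 137 138 137 136 130 126 122 126 127 125 133 133 131 135 135 137 136 139 137 134
```

{"method": "step_arm", "body": {"rows": [{"x": -0.016, "y": -0.044, "z": 0.4, "spin": 0}, {"x": 0, "y": 0, "z": 0.4, "spin": 0}, {"x": 0, "y": 0, "z": 0.12, "spin": 0}, {"x": 0, "y": 0, "z": 0, "spin": 0}]}}

```text
t: 10.58
position: [0.5677, -0.0989, 0.0787]
orientation: [[-0.99, -0.141, -0.0], [-0.141, 0.99, 0.0], [0.0, 0.0, -1.0]]
force: [-0.2, -0.7, -2.3]
width: 0.0535
grip_force: 30.0
```

```bash
python3 - <<'E'
from h import *
P,Q=pose();np.savez('w5.npz',P=P,R=Q);im=robot.grab_frame('wrist')[:,:,::-1];cv2.imwrite('pics/w5.png',im);g=cv2.cvtColor(im,cv2.COLOR_BGR2GRAY)
print(P,Q[:,0]);S=np.array([.5713,-.0817]);x=np.array([.9906,.1366])
for k in (-.04,.04):
  for z in (.051,.04): print(k,z,proj([*(S+x*k),z],(P,Q)).round(1))
print('\n'.join(' '.join('%3d'%v for v in r) for r in g[178:202,272:298]))
print('far');print('\n'.join(' '.join('%3d'%v for v in r) for r in g[294:312,270:292]))
E
```

```text
[ 0.56772224 -0.09889101  0.07865246] [-9.89946072e-01 -1.41444557e-01  4.59584532e-04]
-0.04 0.051 [285.1 181.8]
-0.04 0.04 [283.6 177.1]
0.04 0.051 [280.4 291.3]
0.04 0.04 [279.4 282.5]
120 119 116 110  97  99  94  97  97  97  99  96  98  95  97  99  94  94  96  94  98  96  95  99  95  94
117 119 117 110  96  98  98  97  95  93  97  97  93  97  95  96  94  97  96  98  97  95  95  95  91  95
121 118 115 105  96  95  97  96  93  93  87  85  80  83  88  88  85  90  97  96  96  97  95  97  95  95
118 119 112  95  90  98  93  89  84  85  77  75  76  91 104  96  86  84  87  91  96  96  96  96  91  96
116 116 110  97  97  93  90  81  81  84  86  87  97 120 133 130 119 101  87  80  86  92  96  94  96  97
121 115 109  98  96  89  87  90  86  93  93 105 122 134 133 132 132 128 111  87  82  91  98  95  98  93
118 117 111  93  87  90 108 114 109 112 110 123 132 134 130 133 132 134 128 109  80  85  94  98  94  94
121 120 109  90  86 107 128 131 133 136 130 131 132 132 130 131 132 135 135 112  76  77  89  95  95  93
118 118 103  86 101 129 134 136 132 130 130 131 132 131 130 132 132 132 131 105 
[... 2471 characters left out ...]
 121  98  61  63  67  69  65  69  68  70  66  71  68  65  59  58  98 116 140 137 138
139 117 103  65  61  66  68  70  69  65  70  70  69  68  63  61  70 109 115 138 139 135
137 122 112  79  63  66  69  66  68  69  70  68  67  64  61  65  91 110 124 139 140 137
136 127 113  94  76  63  65  69  69  65  68  68  66  63  67  91 106 119 135 137 138 136
140 139 121 104 102  80  70  67  68  70  70  72  72  84  93 107 116 126 136 139 137 134
138 137 134 126 116 107  93  85  80  78  85  94 104 114 111 115 127 137 138 136 138 135
135 138 139 134 126 119 113 108 108 104 103 106 114 123 119 131 135 134 136 140 138 133
139 135 138 139 135 137 132 128 126 125 121 122 128 134 131 134 135 136 136 138 137 132
```

{"method": "step_arm", "body": {"rows": [{"x": 0.1, "y": 0, "z": 0, "spin": 0}, {"x": 0, "y": 0, "z": 0, "spin": 0}, {"x": 0, "y": 0, "z": 0, "spin": 0}]}}

```text
t: 11.0
position: [0.5629, -0.1001, 0.0791]
orientation: [[-0.99, -0.141, 0.001], [-0.141, 0.99, 0.0], [-0.001, 0.0, -1.0]]
force: [0.6, 0.2, -3.4]
width: 0.0533
grip_force: 30.0
```

```bash
python3 - <<'E'
from h import *
P,Q=pose();np.savez('w6.npz',P=P,R=Q);im=robot.grab_frame('wrist')[:,:,::-1];cv2.imwrite('pics/w6.png',im);g=cv2.cvtColor(im,cv2.COLOR_BGR2GRAY)
print(P,Q[:,0]);S=np.array([.5713,-.0817]);x=np.array([.9906,.1366])
for k in (-.04,.04):
  for z in (.051,.04): print(k,z,proj([*(S+x*k),z],(P,Q)).round(1))
print('\n'.join(' '.join('%3d'%v for v in r) for r in g[179:196,272:298]))
E
```

```text
[ 0.56292573 -0.10008711  0.07907651] [-9.90070283e-01 -1.40571374e-01 -7.23969129e-04]
-0.04 0.051 [285.7 189.4]
-0.04 0.04 [284.1 184.3]
0.04 0.051 [280.9 296.3]
0.04 0.04 [279.9 287.4]
119 112  96  94  97 100  94  96  98  96  96  95  96  92  97  95  92  95  96  96  94  96  95  93  95  95
120 108  98  92  97  97  94  95  93  95  91  85  86  89  87  86  86  91  96  96  95  96  98  96  96  93
117 113  94  97  96  97  96  90  82  78  76  72  81  99 105  95  88  81  87  93  92  94  96  97  92  95
121 110  97  97  98  96  89  81  76  71  67  67  82 115 138 128 116 102  88  85  90  94  99  94  95  93
115 107  97  95  96  89  80  72  71  72  69  65  80 109 138 137 135 130 110  86  80  90  94  95  94  96
113 101  95  92  88  79  71  69  70  68  67  66  65  95 127 133 134 135 130 107  80  85  94  96  97  91
119 115 104  98  83  70  69  70  70  71  73  69  63  80 114 133 133 134 134 110  78  78  86  94  96  93
118 118 113 102  85  67  67  67  70  73  74  69  62  75 110 133 132 133 131 104  65  70  83  94  97  92
121 117 113  96  86  75  62  67  72  80  81  77  65  77 112 133 134 134 125  89 
[... 155 characters left out ...]
  68  81  92  93  90  87  96 127 134 132 121  88  62  55  69  81  87  95  92
119 115 107  88  79  93  91  82  86  95  92  97 104 121 134 134 124  96  66  62  57  67  82  91  96  94
119 116 107  92  68  75  97 104 100 104 103 113 126 134 130 117  89  68  59  61  62  72  85  91  94  94
120 115 106  92  71  65  73  91 106 115 115 115 120 111  99  81  66  62  65  62  62  81  88  92  94  95
116 117 105  91  79  66  65  70  72  82  84  83  77  70  68  68  65  63  62  64  68  84  89  92  94  92
118 119 109  90  86  74  68  65  68  68  67  66  69  64  67  66  69  70  63  69  81  87  92  95  96  91
119 116 108  91  89  83  74  65  69  68  65  68  68  68  68  66  65  63  72  78  85  91  91  94  94  94
```

{"method": "step_arm", "body": {"rows": [{"x": -0.074, "y": 0, "z": 0, "spin": 0}, {"x": 0, "y": 0, "z": 0.1, "spin": 0}, {"x": 0, "y": 0, "z": 0.1, "spin": 0}, {"x": 0, "y": 0, "z": 0.08, "spin": 0}, {"x": 0, "y": 0, "z": 0, "spin": 0}]}}

```text
t: 11.68
position: [0.566, -0.0995, 0.0641]
orientation: [[-0.99, -0.141, -0.001], [-0.141, 0.99, 0.0], [0.001, 0.0, -1.0]]
force: [0.2, 0.6, -2.1]
width: 0.0535
grip_force: 30.0
```

{"method": "step_arm", "body": {"rows": [{"x": -0.01, "y": 0, "z": 0.12, "spin": 0}, {"x": 0, "y": 0, "z": 0.12, "spin": 0}, {"x": 0, "y": 0, "z": 0.1, "spin": 0}, {"x": 0, "y": 0, "z": 0.06, "spin": 0}, {"x": 0, "y": 0, "z": 0.02, "spin": 0}, {"x": 0, "y": 0, "z": 0, "spin": 0}]}}

```text
t: 12.42
position: [0.567, -0.0995, 0.0437]
orientation: [[-0.99, -0.141, 0.0], [-0.141, 0.99, 0.0], [-0.0, 0.0, -1.0]]
force: [0.6, 0.4, -2.8]
width: 0.0534
grip_force: 30.0
```

{"method": "step_arm", "body": {"rows": [{"x": 0, "y": 0, "z": 0, "spin": 0}, {"x": 0, "y": 0, "z": 0, "spin": 0}, {"x": 0, "y": 0, "z": -0.3, "spin": 0}, {"x": 0, "y": 0, "z": -0.8, "spin": 0}, {"x": 0, "y": 0, "z": -0.9, "spin": -0.014}], "gripper": 63}}

```text
t: 13.05
position: [0.5668, -0.0995, 0.1455]
orientation: [[-0.988, -0.155, -0.0], [-0.155, 0.988, -0.0], [0.0, -0.0, -1.0]]
force: [0.5, 0.7, 0.2]
width: 0.0636
grip_force: 0.0
```

{"method": "step_arm", "body": {"rows": [{"x": -0.02, "y": 0.9, "z": 0, "spin": 0}, {"x": -0.02, "y": 0.9, "z": 0, "spin": 0}, {"x": -0.02, "y": 0.9, "z": 0, "spin": 0}, {"x": -0.02, "y": 0.9, "z": 0, "spin": 0}, {"x": -0.02, "y": 0.9, "z": 0, "spin": 0}, {"x": -0.02, "y": 0.9, "z": 0, "spin": 0}, {"x": -0.02, "y": 0.9, "z": 0, "spin": 0}, {"x": 0, "y": 0, "z": 0, "spin": 0}, {"x": 0, "y": 0, "z": 0, "spin": 0}], "gripper": 40}}

```text
t: 14.18
position: [0.5255, 0.2123, 0.1445]
orientation: [[-0.988, -0.154, 0.001], [-0.154, 0.988, -0.0], [-0.001, -0.0, -1.0]]
force: [0.4, -0.7, 0.2]
width: 0.0402
grip_force: 0.0
```

```bash
python3 - <<'E'
from h import *
P,Q=pose();np.savez('w7.npz',P=P,R=Q);im=robot.grab_frame('wrist')[:,:,::-1];cv2.imwrite('pics/w7.png',im)
s=robot.grab_frame('side')[:,:,::-1];cv2.imwrite('pics/s7.png',s)
a=cv2.resize(im[100:320,0:380],(480,278),interpolation=cv2.INTER_CUBIC);b=cv2.resize(s[185:265,215:315],(320,256),interpolation=cv2.INTER_CUBIC)
b=cv2.copyMakeBorder(b,0,22,0,0,cv2.BORDER_CONSTANT)
cv2.imwrite('pics/w7b.png',np.hstack([a,b]))
print(P,Q[:,0],robot.observe()['t'])
E
```

```text
[0.52545951 0.2122508  0.14451511] [-9.88026637e-01 -1.54280541e-01 -9.38131479e-04] 14.275
```

View pics/w7b.png

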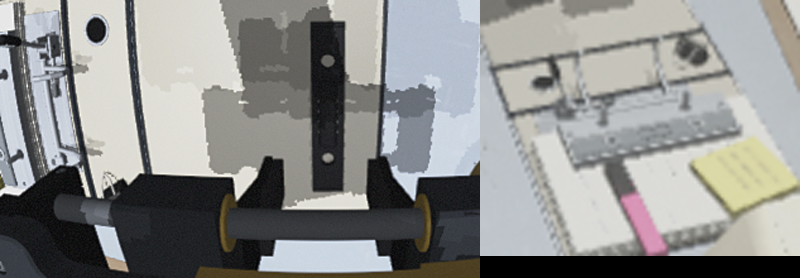

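The side view shows the punch flat on the sheets with both posts sticking out through it. The bar holes are at (328,60) and (328,158) in the left crop.

```bash
python3 - <<'E'
from h import *
d=np.load('w7.npz');po=(d['P'],d['R']);g=cv2.cvtColor(cv2.imread('pics/w7.png'),cv2.COLOR_BGR2GRAY);q=[]
for u,v in [(260,147),(260,225)]:
    w=g[v-9:v+10,u-9:u+10];m=(w>110).astype(np.uint8);n,l,s,c=cv2.connectedComponentsWithStats(m);k=l[9,9];cc=c[k]+[u-9,v-9];print(cc,s[k]);q.append(plane('wrist',cc,.008,po)[:2])
b=(q[0]+q[1])/2;dd=q[1]-q[0];print(b,np.hypot(*dd),np.arctan2(dd[1],dd[0]));e=b-d['P'][:2];print('tool delta',d['R'][:2,:2].T@e)
E
```

```text
[260. 147.] [  0   0  19  19 361]
[259.15 224.35] [ 5  5  8  7 40]
[0.5275127  0.21491807] 0.07969405116535837 0.14595595189887348
tool delta [-0.00244012  0.00231856]
```

{"method": "step_arm", "body": {"rows": [{"x": -0.048, "y": 0.046, "z": 0.8, "spin": 0}, {"x": 0, "y": 0, "z": 0.8, "spin": 0}, {"x": 0, "y": 0, "z": 0.5, "spin": 0}, {"x": 0, "y": 0, "z": 0.2, "spin": 0}, {"x": 0, "y": 0, "z": 0, "spin": 0}]}}

```text
t: 14.9
position: [0.5275, 0.2146, 0.0287]
orientation: [[-0.988, -0.153, -0.0], [-0.153, 0.988, -0.0], [0.0, -0.0, -1.0]]
force: [0.3, 0.7, 0.3]
width: 0.0399
grip_force: 0.0
```

{"method": "step_arm", "body": {"rows": [{"x": 0, "y": 0, "z": 0, "spin": 0}, {"x": 0, "y": 0, "z": 0, "spin": 0}, {"x": 0, "y": 0, "z": 0, "spin": 0}, {"x": 0, "y": 0, "z": 0, "spin": 0}], "gripper": 5}}

```text
t: 15.4
position: [0.5274, 0.2157, 0.0292]
orientation: [[-0.988, -0.155, 0.001], [-0.155, 0.988, 0.0], [-0.001, 0.0, -1.0]]
force: [-0.5, 0.1, 3.3]
width: 0.0137
grip_force: 30.0
```

{"method": "step_arm", "body": {"rows": [{"x": 0, "y": 0, "z": -0.4, "spin": 0}, {"x": 0, "y": 0, "z": -0.8, "spin": 0.014}, {"x": 0, "y": 0, "z": -0.8, "spin": 0}, {"x": 0, "y": -0.9, "z": 0, "spin": 0}, {"x": 0, "y": -0.9, "z": 0, "spin": 0}, {"x": 0, "y": -0.9, "z": 0, "spin": 0}, {"x": 0, "y": -0.9, "z": 0, "spin": 0}, {"x": 0, "y": -0.9, "z": 0, "spin": 0}, {"x": 0, "y": -0.9, "z": 0, "spin": 0}, {"x": 0, "y": -0.65, "z": 0, "spin": 0}, {"x": 0, "y": 0, "z": 0, "spin": 0}, {"x": 0, "y": 0, "z": 0.4, "spin": 0}]}}

```text
t: 16.9
position: [0.5709, -0.0836, 0.1097]
orientation: [[-0.99, -0.141, 0.003], [-0.141, 0.99, 0.001], [-0.003, 0.0, -1.0]]
force: [0.1, 0.5, -0.3]
width: 0.0133
grip_force: 30.0
```

{"method": "step_arm", "body": {"rows": [{"x": 0.1, "y": 0, "z": 0.5, "spin": 0}, {"x": 0, "y": 0, "z": 0.05, "spin": 0}, {"x": 0, "y": 0, "z": 0, "spin": 0}, {"x": 0, "y": 0, "z": 0, "spin": 0}]}}

```text
t: 17.4
position: [0.5657, -0.0844, 0.0822]
orientation: [[-0.99, -0.141, 0.002], [-0.141, 0.99, 0.0], [-0.002, -0.0, -1.0]]
force: [0.0, -0.4, -0.7]
width: 0.0135
grip_force: 30.0
```

```bash
python3 - <<'E'
from h import *
P,Q=pose();np.savez('w8.npz',P=P,R=Q);im=robot.grab_frame('wrist')[:,:,::-1];cv2.imwrite('pics/w8.png',im);g=cv2.cvtColor(im,cv2.COLOR_BGR2GRAY)
print(P,Q[:,0]);S=np.array([.5706,-.0839]);x=np.array([.99,.141])
print('tip pred',proj([*(S-x*.04),.051],(P,Q)))
h=proj(P+Q@np.array([.04,0,.0257-.006]),(P,Q));print('hole pred',h, proj(P+Q@np.array([.04,0,.0257]),(P,Q)))
u,v=h.round().astype(int);print(u-13,v-13);print('\n'.join(' '.join('%3d'%k for k in r) for r in g[v-13:v+14,u-13:u+14]))
E
```

```text
[ 0.5657497  -0.08444082  0.08224549] [-0.98997636 -0.14121769 -0.00209086]
tip pred [256.97462697 178.34928083]
hole pred [257.20088795 175.42828804] [257.19494881 172.84433099]
244 162
 25  21  29  18  29  31  26  24  21  25  27  27  22  17  33  24  25  27  26  26  27  25  24  24  29  14  20
 25  18  24  23  24  23  20  28  26  24  26  17  25  25  27  19  25  25  20  25  23  17  24  26  25  15  25
 31  18  24  25  27  24  18  29  24  23  23  29  29  21  19  26  16  21  20  23  25  26  26  22  19  26  24
 25  21  25  21  23  28  27  23  19  24  23  22  21  25  21  28  22  28  24  22  20  23  23  22  17  22  15
 23  22  18  24  25  23  25  28  21  26  25  18  13  22  23  20  14  21  31  20  24  26  26  29  26  25  20
 25  18  22  25  17  28  20  13  26  17  16  24  21  13  17  21  23  23  19  24  22  24  16  29  25  24  22
 27  27  25  28  26  26  24  26  21  18  32  39  45  47  45  39  34  21  16  14  14  23  25  23  21  16  24
 23  28  22  18  24  25  12  17  28  40  51  61  69  70  70  64  58  39  32  31  27  21  21  23  21  24  30
 22  15  24  13  26  26  23  42  59  55  69  69  
[... 1302 characters left out ...]
  84  77  72  45  32  10  16  25  23  21  23  25  15
 24  22  20  21  22  23  23  14  20  18  28  32  37  44  49  37  29  20  20  16  26  30  18  26  20  25  19
 24  25  20  26  18  29  25  22  21   8  10  12  12  17  21  23  11  21  21  13  26  22  24  22  21  14  28
 23  23  29  13  26  20  20  25  15  22  20  16  27  19  21  26  21  21  24  26  20  23  26  27  17  26  23
 26  21  30  24  26  24  26  20  24  23  21  25  24  18  20  22  28  20  20  24  20  21  23  23  20  19  20
 16  30  18  21  23  15  23  23  11  21  21  26  24  18  24  25  20  22  31  19  16  23  30  23  28  20  16
 19  33  12  15  28  23  22  20  30  23  27  28  13  27  20  27  19  25  24  21  30  21  29  20  22  29  23
```

{"method": "step_arm", "body": {"rows": [{"x": -0.104, "y": 0, "z": 0, "spin": 0}, {"x": 0, "y": 0, "z": 0.1, "spin": 0}, {"x": 0, "y": 0, "z": 0.1, "spin": 0}, {"x": 0, "y": 0, "z": 0.1, "spin": 0}, {"x": 0, "y": 0, "z": 0, "spin": 0}]}}

```text
t: 18.08
position: [0.5694, -0.0839, 0.0655]
orientation: [[-0.99, -0.141, -0.001], [-0.141, 0.99, 0.0], [0.001, 0.0, -1.0]]
force: [0.1, 0.0, -1.2]
width: 0.0136
grip_force: 30.0
```

{"method": "step_arm", "body": {"rows": [{"x": -0.02, "y": 0, "z": 0.08, "spin": 0}, {"x": 0, "y": 0, "z": 0.08, "spin": 0}, {"x": 0, "y": 0, "z": 0.02, "spin": 0}, {"x": 0, "y": 0, "z": 0, "spin": 0}]}}

```text
t: 18.58
position: [0.5709, -0.0839, 0.0571]
orientation: [[-0.99, -0.141, -0.0], [-0.141, 0.99, 0.0], [0.0, 0.0, -1.0]]
force: [-0.2, 0.3, -0.1]
width: 0.0137
grip_force: 30.0
```

{"method": "step_arm", "body": {"rows": [{"x": 0, "y": 0, "z": 0.02, "spin": 0}, {"x": 0, "y": 0, "z": 0, "spin": 0}]}}

```text
t: 18.82
position: [0.571, -0.0838, 0.0563]
orientation: [[-0.99, -0.141, 0.0], [-0.141, 0.99, 0.0], [-0.0, 0.0, -1.0]]
force: [0.2, 0.8, 0.0]
width: 0.0136
grip_force: 30.0
```

{"method": "step_arm", "body": {"rows": [{"x": 0, "y": 0, "z": 0, "spin": 0}, {"x": 0, "y": 0, "z": 0, "spin": 0}, {"x": 0, "y": 0, "z": -0.3, "spin": 0}, {"x": 0, "y": 0, "z": -0.8, "spin": 0}, {"x": 0, "y": 0, "z": -0.8, "spin": 0}, {"x": 0.73, "y": 0.5, "z": 0, "spin": 0}, {"x": 0.74, "y": 0.49, "z": 0, "spin": 0}, {"x": 0, "y": 0, "z": 0, "spin": 0}, {"x": 0, "y": 0, "z": 0, "spin": 0}], "gripper": 34}}

```text
t: 19.95
position: [0.4923, -0.0453, 0.1523]
orientation: [[-0.99, -0.141, 0.003], [-0.141, 0.99, 0.0], [-0.003, -0.0, -1.0]]
force: [0.2, 0.4, 0.4]
width: 0.0342
grip_force: 0.0
```

```bash
python3 - <<'E'
from h import *
P,Q=pose();im=robot.grab_frame('wrist')[:,:,::-1];cv2.imwrite('pics/w9.png',im)
s=robot.grab_frame('side')[:,:,::-1];cv2.imwrite('pics/s9.png',s);c=robot.grab_frame('scene')[:,:,::-1];cv2.imwrite('pics/c9.png',c)
r=lambda a:cv2.resize(a,(380,300),interpolation=cv2.INTER_CUBIC)
cv2.imwrite('pics/w9b.png',np.hstack([r(im[130:290,140:360]),r(s[185:265,210:310])]))
print(P,Q[:,0],proj([.4905,-.0455,.064],(P,Q)))
E
```

```text
[ 0.49231027 -0.04533864  0.15232191] [-0.990039   -0.14076847 -0.00264794] [257.33682167 199.0988593 ]
```

View pics/w9b.png

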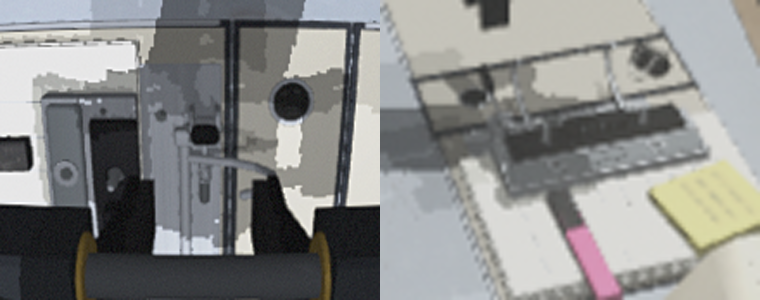

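Bar and punch are both on the posts, and the lever pad is at wrist pixel (259,200), right under the jaws. Next I'll pinch the pad and swing it shut.

{"method": "step_arm", "body": {"rows": [{"x": 0.02, "y": 0, "z": 0.6, "spin": 0}, {"x": 0, "y": 0, "z": 0.6, "spin": 0}, {"x": 0, "y": 0, "z": 0.34, "spin": 0}, {"x": 0, "y": 0, "z": 0, "spin": 0}]}}

```text
t: 20.6
position: [0.4899, -0.0458, 0.073]
orientation: [[-0.99, -0.14, -0.003], [-0.14, 0.99, -0.0], [0.003, -0.0, -1.0]]
force: [0.1, -0.0, 0.8]
width: 0.034
grip_force: 0.0
```

{"method": "step_arm", "body": {"rows": [{"x": 0, "y": 0, "z": 0, "spin": 0}, {"x": 0, "y": 0, "z": 0, "spin": 0}, {"x": 0, "y": 0, "z": 0, "spin": 0}, {"x": 0, "y": 0, "z": 0, "spin": 0}], "gripper": 5}}

```text
t: 21.1
position: [0.4907, -0.0449, 0.0749]
orientation: [[-0.99, -0.141, 0.001], [-0.141, 0.99, 0.001], [-0.001, 0.0, -1.0]]
force: [-0.6, 2.6, 4.1]
width: 0.0137
grip_force: 30.0
```

{"method": "step_arm", "body": {"rows": [{"x": 0.094, "y": 0, "z": 0.032, "spin": 0}, {"x": 0.178, "y": 0, "z": 0.09, "spin": 0}, {"x": 0.156, "y": 0, "z": 0.124, "spin": 0}, {"x": 0.13, "y": 0, "z": 0.154, "spin": 0}, {"x": 0.096, "y": 0, "z": 0.174, "spin": 0}, {"x": 0.058, "y": 0, "z": 0.192, "spin": 0}, {"x": 0.02, "y": 0, "z": 0.198, "spin": 0}, {"x": 0, "y": 0, "z": 0.02, "spin": 0}, {"x": 0, "y": 0, "z": 0, "spin": 0}]}}

```text
t: 22.22
position: [0.4505, -0.0506, 0.0241]
orientation: [[-0.99, -0.141, -0.007], [-0.141, 0.99, 0.0], [0.007, 0.001, -1.0]]
force: [-6.6, -0.2, 0.6]
width: 0.0134
grip_force: 30.0
```

{"method": "step_arm", "body": {"rows": [{"x": 0, "y": 0, "z": 0, "spin": 0}, {"x": 0, "y": 0, "z": 0, "spin": 0}, {"x": 0, "y": 0, "z": -0.3, "spin": 0}, {"x": 0, "y": 0, "z": -0.8, "spin": 0}, {"x": 0, "y": 0, "z": -1, "spin": 0}, {"x": -0.8, "y": 0.4, "z": -0.5, "spin": 0}, {"x": -1, "y": 0.5, "z": 0, "spin": 0}, {"x": -1, "y": 0.4, "z": 0, "spin": 0}, {"x": 0, "y": 0, "z": 0, "spin": 0}, {"x": 0, "y": 0, "z": 0, "spin": 0}], "gripper": 34}}

```text
t: 23.48
position: [0.583, 0.0331, 0.1555]
orientation: [[-0.99, -0.141, -0.0], [-0.141, 0.99, -0.0], [0.0, -0.0, -1.0]]
force: [-0.3, 0.2, -0.2]
width: 0.034
grip_force: 0.0
```

```bash
python3 - <<'E'
from h import *
P,Q=pose();np.savez('w10.npz',P=P,R=Q);im=robot.grab_frame('wrist')[:,:,::-1];cv2.imwrite('pics/w10.png',im)
S=np.array([.5708,-.0839]);x=np.array([.99,.141]);y=np.array([-.141,.99])
for n,a in dict(padshut=(-.11,.05,.02),bar=(0,0,.048),post=(-.04,0,.051),barL=(-.07,-.013,.036),punchL=(-.08,-.042,.03),punchF=(.08,-.042,.03)).items(): print(n,(proj([*(S+x*a[0]+y*a[1]),a[2]],(P,Q))).round(1))
cv2.imwrite('pics/w10b.png',cv2.resize(im[:260,40:386],(798,600),interpolation=cv2.INTER_CUBIC));print(P)
E
```

```text
padshut [188.2  43.1]
bar [132.4 164.4]
post [127.6 121.1]
barL [120.3  89.1]
punchL [97.1 82.4]
punchF [114.  233.7]
[0.58300027 0.03310593 0.15553393]
```

View pics/w10b.png

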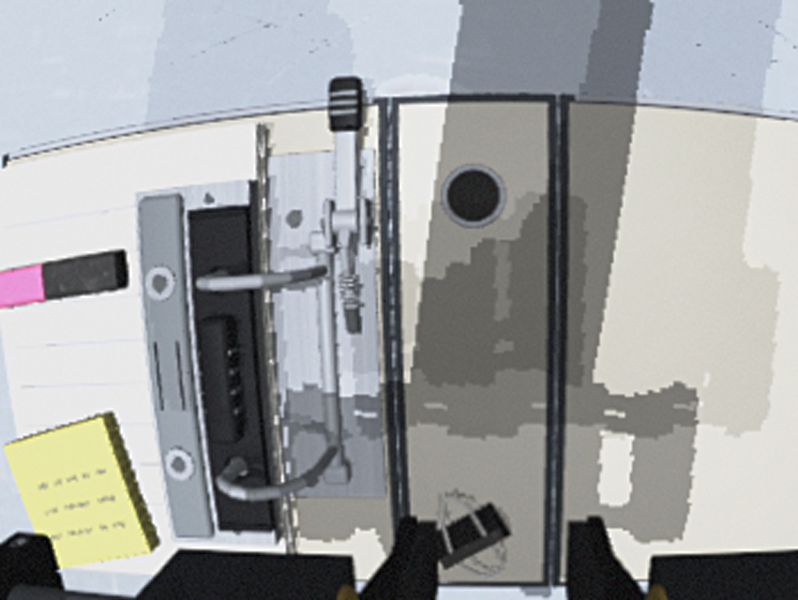

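The lever is flat, with the pad at about pixel (190,45) against (188,43) predicted for shut. The arches are closed over the posts, the bar lies on the punch, and nothing else has moved.

```bash
python3 -c "
from rig import robot
print(robot.job_done())"
```

```text
the job is handed in; nothing more can be done
None
```

I handed the job in at about 23.5 s. The last wrist picture shows the punch and bar on the posts, the lever shut, the arches closed over the posts and nothing else visibly moved; no verdict came back.

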